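Lid the stoneware canisters and sort them by size on the display tray

TASK

Set out the white canisters on the wooden display tray, sorted by size: the large ones in the wide row, the middle ones in the middle row and the small ones in the narrow row, standing upright on the tray's floor between the rails, each closed with the wooden lid of its own size, fully seated. There are more lids than canisters, so the spare lids are left over; leave the honey jar and the tasting dish where they stand.

Things in the scene. Friction and masses are not known exactly. Their poses are not given: they have to be found in the camera images.
- tray: fixed wooden display tray, 248 x 248 mm, floor 10 mm thick, with rails 14 mm wide standing 12 mm above the floor that part it into three closed rows, each 220 mm long inside, side by side: 56, 64 and 72 mm wide, narrowest nearest the robot. Origin at the centre of its underside, on the table; x across the rows from narrow to wide, y along the rows, z up
- row_s (a point): centre of the narrow row (56 mm wide, 220 mm long), on the top of the tray's floor, 10 mm above the table; axes as the tray's
- row_m (a point): centre of the middle row (64 mm wide, 220 mm long), on the top of the tray's floor, 10 mm above the table; axes as the tray's
- row_l (a point): centre of the wide row (72 mm wide, 220 mm long), on the top of the tray's floor, 10 mm above the table; axes as the tray's
- jar_s1_mid (a point): small canister: a plain white open stoneware cylinder, outer diameter 48 mm, height 72 mm, wall 4 mm, empty, standing upright; the point is on its axis half-way up (36 mm above its underside), z up the axis. May be absent
- jar_s2_mid (a point): small canister: a plain white open stoneware cylinder, outer diameter 48 mm, height 72 mm, wall 4 mm, empty, standing upright; the point is on its axis half-way up (36 mm above its underside), z up the axis. May be absent
- jar_m1_mid (a point): middle canister: a plain white open stoneware cylinder, outer diameter 56 mm, height 86 mm, wall 4 mm, empty, standing upright; the point is on its axis half-way up (43 mm above its underside), z up the axis. May be absent
- jar_m2_mid (a point): middle canister: a plain white open stoneware cylinder, outer diameter 56 mm, height 86 mm, wall 4 mm, empty, standing upright; the point is on its axis half-way up (43 mm above its underside), z up the axis. May be absent
- jar_l1_mid (a point): large canister: a plain white open stoneware cylinder, outer diameter 64 mm, height 100 mm, wall 4 mm, empty, standing upright; the point is on its axis half-way up (50 mm above its underside), z up the axis. May be absent
- jar_l2_mid (a point): large canister: a plain white open stoneware cylinder, outer diameter 64 mm, height 100 mm, wall 4 mm, empty, standing upright; the point is on its axis half-way up (50 mm above its underside), z up the axis. May be absent
- lid_s1_knob (a point): small lid, pale turned wood, right way up: plug 34 mm across, 9 mm deep; plate 48 mm across, 8 mm thick; knob 22 mm across, 22 mm high. Fits the small canister (mouth 40 mm): plug inside, plate on the rim. Point on the axis half-way up the knob, 28 mm above the plug's underside, 19 mm above the plate's; on a closed canister 91 mm above the canister's underside; z up
- lid_s2_knob (a point): small lid, pale turned wood, right way up: plug 34 mm across, 9 mm deep; plate 48 mm across, 8 mm thick; knob 22 mm across, 22 mm high. Fits the small canister (mouth 40 mm): plug inside, plate on the rim. Point on the axis half-way up the knob, 28 mm above the plug's underside, 19 mm above the plate's; on a closed canister 91 mm above the canister's underside; z up
- lid_m1_knob (a point): middle lid, pale turned wood, right way up: plug 42 mm across, 9 mm deep; plate 56 mm across, 8 mm thick; knob 22 mm across, 22 mm high. Fits the middle canister (mouth 48 mm): plug inside, plate on the rim. Point on the axis half-way up the knob, 28 mm above the plug's underside, 19 mm above the plate's; on a closed canister 105 mm above the canister's underside; z up
- lid_m2_knob (a point): middle lid, pale turned wood, right way up: plug 42 mm across, 9 mm deep; plate 56 mm across, 8 mm thick; knob 22 mm across, 22 mm high. Fits the middle canister (mouth 48 mm): plug inside, plate on the rim. Point on the axis half-way up the knob, 28 mm above the plug's underside, 19 mm above the plate's; on a closed canister 105 mm above the canister's underside; z up
- lid_l1_knob (a point): large lid, pale turned wood, right way up: plug 50 mm across, 9 mm deep; plate 64 mm across, 8 mm thick; knob 22 mm across, 22 mm high. Fits the large canister (mouth 56 mm): plug inside, plate on the rim. Point on the axis half-way up the knob, 28 mm above the plug's underside, 19 mm above the plate's; on a closed canister 119 mm above the canister's underside; z up
- lid_l2_knob (a point): large lid, pale turned wood, right way up: plug 50 mm across, 9 mm deep; plate 64 mm across, 8 mm thick; knob 22 mm across, 22 mm high. Fits the large canister (mouth 56 mm): plug inside, plate on the rim. Point on the axis half-way up the knob, 28 mm above the plug's underside, 19 mm above the plate's; on a closed canister 119 mm above the canister's underside; z up
- honey: bystander: amber jar of honey with a brass cap, about 58 mm across and 75 mm high, standing on the table; origin at the centre of its underside
- dish: bystander: little blue ceramic tasting dish, 68 mm across and 24 mm high, standing on the table; origin at the centre of its underside
Things that resemble listed ones, but are neither listed nor needed, are in the scene too. Leave any blue or red look-alike of the part that bears jar_s2_mid alone.

How it is judged:
By the outcome, as a careful person would: the job done as asked, in the order asked, and still so for the second after the job is handed in, with the robot touching nothing.
Of jar_s1, jar_s2, jar_m1, jar_m2, jar_l1, jar_l2 only 4 to 5 are there at a start; the rules pass over those that are not, and their reading is None.
At some moment in a run one of jar_s1, jar_s2, jar_m1, jar_m2, jar_l1, jar_l2 may be knocked a few centimetres aside while the robot is not near it.
It also fails if it takes over 210 s, if anything falls off the work surface, if the arm or the gripper's body presses on something with over 40 N, if the wrist force passes 120 N, or if a joint passes its speed limit or range.

ROBOT

A 6-joint arm with a two-finger parallel gripper is mounted at the origin on the work surface. World frame = base frame: x ahead of the robot, y to its left, z up, the work surface at z = 0. Lengths are in m, angles in rad, forces in N, time in s.
With the tool pointing down it reaches from about 0.275 to 0.825 m from the base axis. Payload 4.9 kg.
Tool frame: the origin (TCP) lies midway between the tips of the shut fingers; the grasp point (between the pads) lies 19 mm behind it (grip_point_offset is the distance from the TCP to the grasp point, in m); z points along the fingers, y is the line along which they close (so a half turn about z gives the same grasp; the last joint's range is limited). The gripper opens to 85 mm and grips with 20 to 120 N. Pads are 22 mm wide; open, the fingers measure 114 mm over their backs; the gripper's body (76 mm by 85 mm) begins 54 mm behind the grasp point. The pads swing forward as they close: fully open they stand 13 mm farther back than shut.
Start: joints at [1.21, 0.326, -0.193, 1.052, 0, 1.437], TCP at [0.124, 0.536, 0.231] pointing down, gripper open.
Joint ranges: [-2.65, 2.65], [-0.97, 1.79], [-1.3, 1.35], [-1.93, 2.1], [-1.47, 1.37], [-3.14, 3.14]. Speed limits (rad/s): [2.57, 2.57, 3.14, 3.14, 3.14, 3.14].

INTERFACE

Orientations are given as a rotation vector (axis times angle).
In Python, from cell import * gives the robot as it stands. Calls block until the motion is done:
- movep(position, orientation): joint-space move of the TCP to a pose.
- move_l(position, velocity=0.15, rot=None, until_force=None): straight line of the TCP; rot=None keeps the orientation; velocity is the mean speed in m/s. With until_force (N) it stops when the force on the tool has changed by that much, and returns True; else False.
- set_joints(angles): joint-space move.
- let_go() and grab(newtons=None): open the fingers fully, or close them until they stop; newtons is the grip in N (None keeps the last).
- sleep(seconds).
- ik(position, orientation): joint angles nearest the present ones, or None.
- get_state(): the state.
- grab_frame(name): name is "side" or "top"; returns a dict with "img" (400x640x3 uint8, red, green, blue), "fx", "fy", "cx", "cy" (pixels), "k1" (the pictures are not rectified: a ray, as slopes to the right and down, at radius r is drawn at 1 + k1 r^2 times it, then the intrinsics apply), "cam_to_world" (4x4, takes a point from camera to world coordinates). Camera axes: x right, y down, z forward; pixel columns grow to the right and rows downward; lengths in m; the calibration is good to about 2 mm. A picture is of the moment at which its call begins. There is no depth.
A pose or a line that the arm cannot do raises MotionError and nothing moves.
- sign_off(): hands the job in; it is judged then, once.
Trained networks look in the newest picture that a camera, given by its name, has taken for a name from the list of things; names that differ only in an ending like _2 or _b are one class to them, and where a whole thing is asked for, a point or a joint stands for the part that bears it (a point fixed in the world has none). Each returns a list of dicts, best first, with "score" (0 to 1); they miss things now and then, are a little off and sometimes report something else, mostly with a low value. They report only what shows in the picture. A call takes as long as a camera call. They do not tell look-alikes from the thing itself.
- spot_in(camera, name): "centre" ([column, row] in pixels, amid what is visible of it).
- silhouettes(camera, name): "mask" (400x640 bool, what is visible of it) and "centre" ([column, row] in pixels, amid what is visible of it).
- tip_of(camera, name): "centre" ([column, row] in pixels: a listed point, or the origin of a listed thing).
The state is a dict: "clock": time; "q": joint angles; "joint_velocities": joint speeds; "tau": joint torques, N m; "position": TCP position; "eef_rot": TCP orientation; "contact_force": force on the tool from outside, world axes, zero at the start; "wrist_torque": the same for the moment, N m; "finger_gap": opening from 0.0 (shut) to 1.0 (fully open); "grasp_force": force on a finger pad.
Only numpy, scipy, OpenCV 4.12 (cv2) and the standard library are available. Lean on these libraries where they do the work, as an engineer would, in place of code of your own. Each camera call takes 0.05 s, during which the arm holds its last target. There are 200 camera calls.

## Working session

There is one attempt and no reset: what is moved stays moved. The work goes in short steps, each a Python script; the robot and the scene stay as the last script left them, time stands still between calls to the robot, and variables do not carry over. Pictures are saved under pics/ and viewed, at most 14 in all, crops included, and the job is handed in when it is done.

```bash
mkdir -p pics; ls; cat > h.py <<'E'
from cell import *
import numpy as np, cv2
def K(f): return np.array([[f["fx"],0,f["cx"]],[0,f["fy"],f["cy"]],[0,0,1.]]), np.array([f["k1"],0,0,0.])
def to_world(f,px,z):
    k,d=K(f); n=cv2.undistortPoints(np.array([[px]],float),k,d)[0,0]
    T=np.array(f["cam_to_world"]); r=T[:3,:3]@[n[0],n[1],1]; c=T[:3,3]
    return c+r*(z-c[2])/r[2]
def to_px(f,p):
    k,d=K(f); T=np.linalg.inv(np.array(f["cam_to_world"]))
    return cv2.projectPoints(np.array(p,float).reshape(-1,1,3),cv2.Rodrigues(T[:3,:3])[0],T[:3,3],k,d)[0].reshape(-1,2)
def save(f,n): cv2.imwrite("pics/"+n,np.ascontiguousarray(f["img"][:,:,::-1]))
E
python3 - <<'E'
from h import *
F={}
for c in("top","side"):
    f=F[c]=grab_frame(c); save(f,c+"0.png"); print(c,f["fx"],f["k1"],np.round(f["cam_to_world"],3).tolist())
    Z={"s":.036,"m":.043,"l":.05}
    for n in ["jar_s1_mid","jar_m1_mid","jar_l1_mid","lid_s1_knob","lid_m1_knob","lid_l1_knob","honey","dish","row_s","row_m","row_l","tray"]:
        for r in tip_of(c,n):
            z=Z[n[4]] if n[:3]=="jar" else .028 if n[:3]=="lid" else .01 if n[:3]=="row" else 0
            print(n,round(r["score"],2),np.round(r["centre"]),np.round(to_world(f,r["centre"],z)[:2],3))
print(get_state())
E
```

```text
pics
top 392.40381283738543 -0.01710471878927827 [[-0.029, -0.991, 0.128, 0.473], [-1.0, 0.03, 0.007, 0.097], [-0.01, -0.128, -0.992, 0.897], [0.0, 0.0, 0.0, 1.0]]
jar_m1_mid 0.73 [239. 215.] [0.543 0.286]
jar_l1_mid 0.92 [368. 264.] [0.429 0.009]
lid_s1_knob 0.67 [187. 222.] [0.532 0.405]
lid_s1_knob 0.31 [275. 214.] [0.542 0.208]
lid_m1_knob 0.68 [278. 213.] [0.546 0.201]
lid_l1_knob 0.83 [235. 169.] [0.648 0.298]
honey 0.83 [280. 178.] [0.63  0.199]
honey 0.54 [325. 171.] [0.643 0.095]
dish 0.74 [327. 269.] [0.419 0.098]
row_s 0.87 [466. 248.] [ 0.456 -0.215]
row_s 0.8 [463. 214.] [ 0.532 -0.213]
row_s 0.7 [457. 180.] [ 0.611 -0.207]
row_m 0.87 [466. 248.] [ 0.456 -0.215]
row_m 0.8 [463. 214.] [ 0.532 -0.213]
row_m 0.7 [457. 180.] [ 0.611 -0.207]
row_l 0.87 [466. 248.] [ 0.456 -0.215]
row_l 0.8 [463. 214.] [ 0.532 -0.213]
row_l 0.7 [457. 180.] [ 0.611 -0.207]
tray 0.67 [462. 211.] [ 0.541 -0.215]
tray 0.54 [466. 247.] [ 0.457 -0.22 ]
side 516.9017935004738 -0.020752802280779414 [[0.859, -0.308, 0.408, 0.05], [-0.511, -0.533, 0.674, -0.805], [0.01, -0.788, -0.616, 0.86], [0.0, 0.0,
[... 826 characters left out ...]
.3, 'q': array([ 1.20976833e+00,  3.26220949e-01, -1.92613958e-01,  1.05200547e+00,
        3.30415659e-05,  1.43659213e+00]), 'joint_velocities': array([-3.20169900e-04,  7.37330656e-04, -2.22289190e-04,  7.63882462e-04,
        6.77009487e-04, -8.47722312e-05]), 'tau': array([-2.34023255e-04, -4.43334711e+01,  2.62755096e+01,  1.57416562e-03,
       -3.86200309e-04, -8.58701963e-07]), 'position': array([0.12366972, 0.53592274, 0.23126411]), 'eef_rot': array([-3.55525850e-01, -3.12136776e+00,  5.43596277e-05]), 'contact_force': array([-0.31667675, -1.2646459 , -0.75563589]), 'wrist_torque': array([ 0.01133083,  0.04983628, -0.01755417]), 'grasp_force': 0.0, 'finger_gap': 0.9992189397665157}
```

View pics/top0.png

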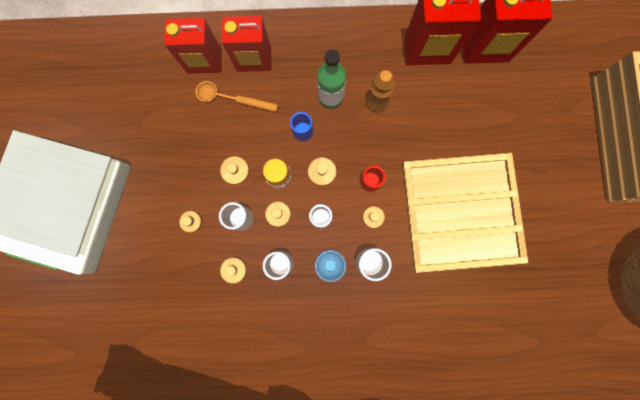

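View pics/side0.png

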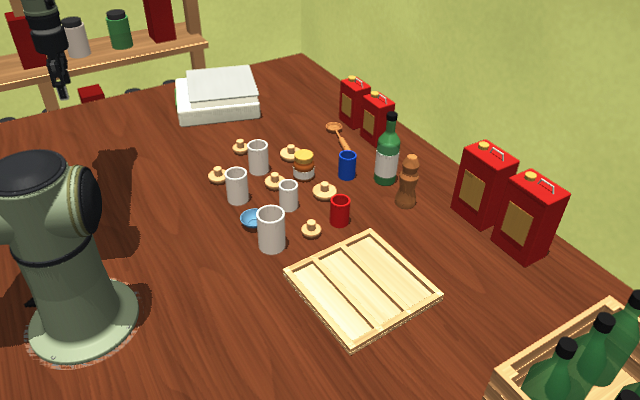

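Top picture: four white canisters, at (375,264) large, (321,215) small, (234,215) and (277,265) middle. The lids are at (234,170) and (322,171) large, (278,213) and (233,270) middle, (190,221) and (374,216) small. The tray is around (465,212) and slightly turned. The side picture agrees and shows nothing standing on the tray. Next I fit projected models to colour masks.

```bash
cat >> h.py <<'E'
from scipy.optimize import minimize
from scipy.spatial.transform import Rotation as Ro
D={"s":(.048,.072),"m":(.056,.086),"l":(.064,.100)}
A=np.linspace(0,2*np.pi,40,endpoint=False)
def ring(d,z): return np.c_[d/2*np.cos(A),d/2*np.sin(A),0*A+z]
def model(kind,s):
    if kind=="jar": return np.r_[ring(D[s][0],0),ring(D[s][0],D[s][1])]
    if kind=="lid": return np.r_[ring(D[s][0]-.014,0),ring(D[s][0],.009),ring(D[s][0],.017),ring(.022,.039)]
    return np.array([[x,y,z] for x in(-.124,.124) for y in(-.124,.124) for z in(0,.022)])
def cmask(f,kind):
    h,s,v=cv2.split(cv2.cvtColor(f["img"],cv2.COLOR_RGB2HSV))
    if kind=="jar": m=(s<60)&(v>70)
    else: m=(h>9)&(h<27)&(s>50)&(s<190)&(v>150)
    return m.astype(np.uint8)
def hullimg(p):
    im=np.zeros((400,640),np.uint8); cv2.fillConvexPoly(im,np.round(cv2.convexHull(p.astype(np.float32))*16).astype(np.int32),255,cv2.LINE_AA,4); return im/255.
def comp(f,kind,pt):
    n,L,st,c=cv2.connectedComponentsWithStats(cmask(f,kind))
    ok=[i for i in range(1,n) if st[i,4]>40]
    i=min(ok,key=lambda i:np.hypot(*(c[i]-pt)))
    ys,xs=np.nonzero(L==i); return hullimg(np.c_[xs,ys]), np.hypot(*(c[i]-pt))
def fit(fs,kind,s,xy,yaw=None,z0=0.):
    M=model(kind,s); T=[]
    for f in fs:
        p=to_px(f,[M.mean(0)+[xy[0],xy[1],z0]])[0]; T.append(comp(f,kind,p)[0])
    def cost(u):
        R=Ro.from_euler("z",u[2]*10 if yaw is not None else 0).as_matrix(); c=0
        for f,t in zip(fs,T):
            m=hullimg(to_px(f,M@R.T+[u[0],u[1],z0])); c-=np.minimum(m,t).sum()/np.maximum(m,t).sum()
        return c/len(fs)
    u0=np.array(list(xy)+([yaw/10] if yaw is not None else [])); 
    sx=np.vstack([u0]+[u0+.008*e for e in np.eye(len(u0))])
    r=minimize(cost,u0,method="Nelder-Mead",options=dict(initial_simplex=sx,xatol=1e-4,fatol=1e-4))
    return r.x,-r.fun
E
cat > loc.py <<'E'
from h import *
fs=[grab_frame("top"),grab_frame("side")]
G=[fs[:1],fs[1:],fs]
for xy in [(.55,.1),(.543,.29),(.43,.21),(.43,.01)]:
    for s in "sml": print("jar",s,xy,[(np.round(r[0],4).tolist(),round(r[1],2)) for r in (fit(g,"jar",s,xy) for g in G)])
for s,p in [("s",(190,221)),("s",(374,216)),("m",(278,213)),("m",(233,270)),("l",(234,170)),("l",(322,171))]:
    xy=to_world(fs[0],p,.02)[:2]
    for t in "sml": 
      if t==s: print("lid",t,[(np.round(r[0],4).tolist(),round(r[1],2)) for r in (fit(g,"lid",t,xy) for g in G)], {t:round(fit(fs,"lid",t,xy)[1],2) for t in "sml"})
for g in G: print("tray",fit(g,"tray",0,(.535,-.213),.05))
E
python3 loc.py
```

```text
jar s (0.55, 0.1) [([0.535, 0.1081], np.float64(0.95)), ([0.603, 0.151], np.float64(0.32)), ([0.535, 0.1081], np.float64(0.48))]
jar m (0.55, 0.1) [([0.5308, 0.1088], np.float64(0.71)), ([0.6385, 0.2156], np.float64(0.27)), ([0.5401, 0.1088], np.float64(0.37))]
jar l (0.55, 0.1) [([0.5245, 0.1071], np.float64(0.54)), ([0.6412, 0.2199], np.float64(0.2)), ([0.5439, 0.1054], np.float64(0.31))]
jar s (0.543, 0.29) [([0.5399, 0.2983], np.float64(0.79)), ([0.5378, 0.2956], np.float64(0.78)), ([0.5399, 0.2971], np.float64(0.78))]
jar m (0.543, 0.29) [([0.5391, 0.2922], np.float64(0.92)), ([0.5387, 0.2966], np.float64(0.94)), ([0.5388, 0.2948], np.float64(0.92))]
jar l (0.543, 0.29) [([0.5364, 0.2832], np.float64(0.71)), ([0.5421, 0.2994], np.float64(0.72)), ([0.541, 0.294], np.float64(0.71))]
jar s (0.43, 0.21) [([0.4299, 0.2058], np.float64(0.77)), ([0.4322, 0.2049], np.float64(0.77)), ([0.4319, 0.2046], np.float64(0.77))]
jar m (0.43, 0.21) [([0.4337, 0.2013], np.float64(0.94)), ([0.4325, 0.2062], np.float64(0.95)), ([0.4325, 0.2029], np.float64(0.93))]
jar l (0.43, 0.21) [([0.4354, 0.194
[... 1194 characters left out ...]
': np.float64(0.74), 'm': np.float64(0.8), 'l': np.float64(0.75)}
lid l [([0.6464, 0.3042], np.float64(0.8)), ([0.655, 0.3101], np.float64(0.67)), ([0.6499, 0.305], np.float64(0.71))] {'s': np.float64(0.49), 'm': np.float64(0.6), 'l': np.float64(0.71)}
lid l [([0.6396, 0.1007], np.float64(0.58)), ([0.641, 0.1092], np.float64(0.87)), ([0.6397, 0.1077], np.float64(0.72))] {'s': np.float64(0.55), 'm': np.float64(0.66), 'l': np.float64(0.72)}
tray (array([ 0.53807472, -0.21760858,  0.00529823]), np.float64(0.9409201233434007))
tray (array([ 0.53723027, -0.20978814,  0.00655997]), np.float64(0.9768224916426091))
tray (array([ 0.53759129, -0.21547883,  0.00622543]), np.float64(0.9377692664648787))
```

```bash
python3 - <<'E'
from h import *
for c,P in (("top",[(190,221),(374,216),(278,213),(322,171)]),("side",[(311,231),(324,192)])):
    f=grab_frame(c); hsv=cv2.cvtColor(f["img"],cv2.COLOR_RGB2HSV)
    for p in P: print(c,p,[hsv[p[1]+5,p[0]+d].tolist() for d in (-16,-11,-8,-4,0,4,8,11,16)])
    big=cv2.resize(f["img"],None,fx=3,fy=3)
    m=cmask(f,"lid"); 
    im=np.vstack([f["img"][140:300,160:440],cv2.cvtColor(m*255,cv2.COLOR_GRAY2RGB)[140:300,160:440]]) if c=="top" else None
    if c=="top": cv2.imwrite("pics/m.png",cv2.resize(im,None,fx=1.8,fy=1.8)[:,:,::-1])
E
```

```text
top (190, 221) [[12, 180, 140], [13, 172, 153], [21, 126, 251], [18, 133, 243], [17, 142, 231], [22, 119, 251], [19, 129, 240], [11, 177, 118], [11, 179, 134]]
top (374, 216) [[11, 172, 145], [12, 159, 146], [22, 122, 252], [21, 127, 249], [18, 135, 236], [21, 123, 252], [19, 132, 248], [12, 175, 146], [11, 168, 147]]
top (278, 213) [[11, 167, 145], [22, 120, 249], [24, 112, 251], [21, 120, 249], [17, 136, 222], [21, 120, 252], [21, 124, 252], [14, 147, 191], [11, 158, 145]]
top (322, 171) [[11, 174, 144], [22, 122, 251], [21, 127, 251], [22, 121, 252], [21, 124, 250], [25, 107, 252], [24, 111, 252], [23, 118, 251], [11, 180, 143]]
side (311, 231) [[10, 168, 150], [9, 170, 138], [10, 173, 93], [14, 137, 130], [14, 137, 149], [13, 142, 106], [9, 165, 74], [10, 173, 150], [9, 169, 139]]
side (324, 192) [[10, 172, 135], [9, 174, 138], [13, 142, 113], [15, 137, 197], [20, 111, 252], [15, 134, 211], [1, 212, 250], [0, 218, 116], [0, 215, 128]]
```

View pics/m.png

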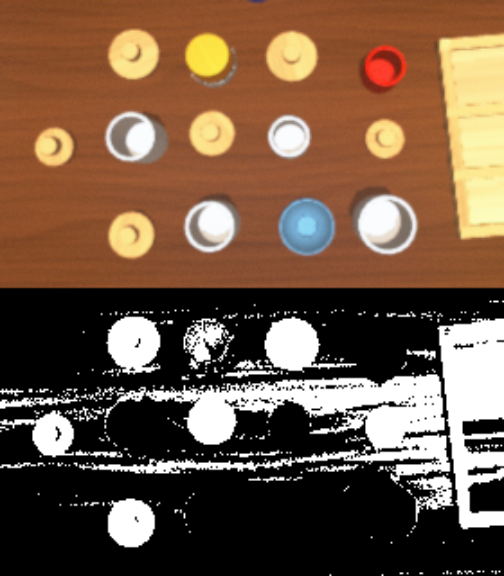

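The enlarged top view shows that table grain leaks into my lid mask, so I tighten it. The two cameras differ by about 5 mm in y. I settle that by centring a canister in the gripper twice, at right angles, and looking again.

```bash
python3 - <<'E'
s=open("h.py").read()
s=s.replace("m=(h>9)&(h<27)&(s>50)&(s<190)&(v>150)","m=(h>=13)&(h<27)&(s>50)&(s<152)&(v>80)")
s=s.replace("return m.astype(np.uint8)","return cv2.morphologyEx(m.astype(np.uint8),cv2.MORPH_OPEN,np.ones((3,3)))")
open("h.py","w").write(s)
E
cat >> h.py <<'E'
def rv(a):
    y=np.array([np.cos(a),np.sin(a),0]); z=np.array([0,0,-1.])
    return Ro.from_matrix(np.c_[np.cross(y,z),y,z]).as_rotvec()
def yaw_for(p,a):
    "a or a+pi: the one with the smaller wrist turn"
    q6=get_state()["q"][5]; best=None
    for b in (a,a+np.pi):
        q=ik(p,rv(b))
        if q is not None and (best is None or abs(q[5]-q6)<best[0]): best=(abs(q[5]-q6),b)
    return best[1]
HI=.25
def above(xy,a,z=HI):
    p=get_state()["position"]
    if p[2]<z-.005: move_l([p[0],p[1],z],.25)
    a=yaw_for([*xy,z],a); movep([*xy,z],rv(a)); return a
def down(xy,z,v=.15,uf=15):
    p=get_state()["position"]
    if p[2]>z+.07: move_l([*xy,z+.06],.3)
    return move_l([*xy,z],v,until_force=uf)
def centre(xy,a,zg,hold=40):
    "squeeze along a+90deg, let go, then grip along a: axis is at xy"
    above(xy,a+np.pi/2); hit=down(xy,zg)
    if hit: print("touched!",get_state()["position"]); return False
    grab(20); let_go()
    b=yaw_for([*xy,zg],a); move_l([*xy,zg+.06],.25); 
    movep([*xy,zg+.06],rv(b)); down(xy,zg); grab(hold); return True
E
python3 - <<'E'
from h import *
xy=(.4315,.004)
print(centre(xy,0,.055)); s=get_state(); print(s["finger_gap"],s["grasp_force"],s["position"],s["clock"])
let_go(); above((.35,.35),0); 
fs=[grab_frame("top"),grab_frame("side")]; save(fs[0],"top1.png")
for g in (fs[:1],fs[1:]): print(fit(g,"jar","l",xy))
for s,p in [("s",(190,221)),("s",(374,216)),("m",(278,213)),("m",(233,270)),("l",(234,170)),("l",(322,171))]:
    x=to_world(fs[0],p,.02)[:2]; print(s,[(np.round(r[0],4).tolist(),round(r[1],2)) for r in (fit(g,"lid",s,x) for g in (fs[:1],fs[1:]))])
for g in (fs[:1],fs[1:]): print("tray",fit(g,"tray",0,(.535,-.213),.05))
print(get_state()["clock"])
E
```

```text
True
0.7508784056402221 42.65750303864479 [0.43205567 0.00384781 0.05615924] 8.4583
(array([0.43254847, 0.00098086]), np.float64(0.9563281662675198))
(array([0.4339955 , 0.00807816]), np.float64(0.5978266835912038))
s [([0.5339, 0.4042], np.float64(0.9)), ([0.5339, 0.4087], np.float64(0.7))]
s [([0.532, -0.0103], np.float64(0.93)), ([0.5308, -0.0073], np.float64(0.88))]
m [([0.545, 0.205], np.float64(0.97)), ([0.5457, 0.2115], np.float64(0.68))]
m [([0.4229, 0.3064], np.float64(0.97)), ([0.4214, 0.3123], np.float64(0.79))]
l [([0.6487, 0.3037], np.float64(0.92)), ([0.6535, 0.3048], np.float64(0.68))]
l [([0.6402, 0.1025], np.float64(0.95)), ([0.6405, 0.11], np.float64(0.78))]
tray (array([ 0.53847123, -0.21416964,  0.00544339]), np.float64(0.9867582176451463))
tray (array([ 0.53603982, -0.21220245,  0.00523998]), np.float64(0.9840524718238541))
11.175
```

The large canister closed the gripper at 63.8 mm, so it really is large. The top camera reads y about 3 mm low, and I correct for that. Now the canisters go in, each re-measured just before it is picked.

```bash
cat >> h.py <<'E'
TR=np.array([.5375,-.2122]); TY=.0535; OFF=np.array([-.0005,.003])
def tr(x,y): c,s=np.cos(TY),np.sin(TY); return TR+[c*x-s*y,s*x+c*y]
SLOT={"l":(.074,0),"s":(-.082,0),"m1":(-.008,.062),"m2":(-.008,-.062)}
def where(kind,s,xy,z0=0.):
    f=grab_frame("top"); r=fit([f],kind,s,xy,z0=z0); return r[0]+OFF,r[1],f
def jar(key,xy,a=np.pi/4):
    s=key[0]; w,q,_=where("jar",s,xy); print(key,"at",w,q)
    if q<.85: return False
    zg=D[s][1]-.045
    if not centre(w,a,zg): return False
    g=get_state(); print("gap mm",g["finger_gap"]*85,"F",g["grasp_force"]); 
    p=g["position"]; move_l([p[0],p[1],HI],.3)
    t=tr(*SLOT[key]); above(t,TY+np.pi/2); move_l([*t,zg+.03],.3)
    move_l([*t,zg+.004],.04,until_force=8); print("placed z err",get_state()["position"][2]-zg-.01)
    let_go(); move_l([*t,HI],.3); print("clock",get_state()["clock"]); return True
E
python3 - <<'E'
from h import *
jar("l",(.432,.004))
f=grab_frame("top"); save(f,"top2.png"); w=fit([f],"jar","l",tr(*SLOT["l"]),z0=.01); print(w,tr(*SLOT["l"]))
print(jar("m1",(.539,.293)))
E
python3 - <<'E'
from h import *
f=grab_frame("top"); save(f,"top3.png"); g=grab_frame("side")
c=np.hstack([cv2.resize(x["img"][y:y+140,x0:x0+140],(400,400)) for x,x0,y in((f,395,140),(g,290,190))]); cv2.imwrite("pics/c3.png",c[:,:,::-1])
E
```

```text
l at [0.43206653 0.0038598 ] 0.9547472677595628
gap mm 64.13650595861657 F 42.65732076019049
placed z err 0.0007891636333459493
clock 21.2667
(array([ 0.61338012, -0.21220091]), np.float64(0.9097362298661811)) [ 0.61139412 -0.20824289]
m1 at [0.53860204 0.29517377] 0.9234926741231507
gap mm 53.91549342621561 F 43.51250572130084
placed z err 0.0010040110768193226
clock 32.8917
True
```

View pics/c3.png

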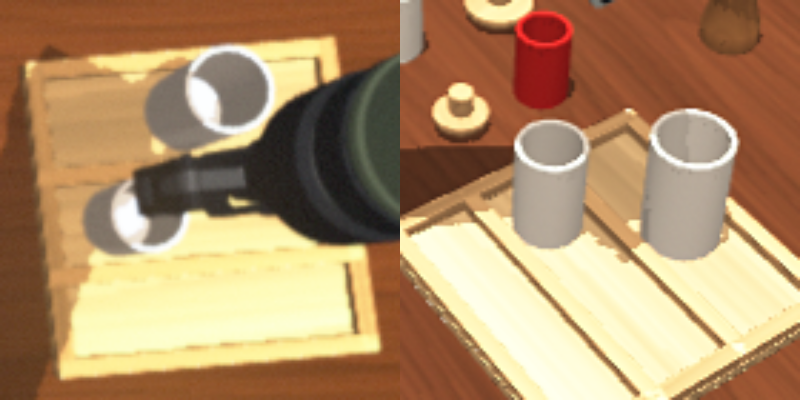

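The crop shows the large canister upright in the wide row and the middle one upright in the middle row, both between the rails and on the floor. I carry on.

```bash
python3 - <<'E'
from h import *
print(jar("m2",(.433,.205)) and jar("s",(.535,.109)))
above((.35,.35),0)
f=grab_frame("top"); g=grab_frame("side"); save(f,"top4.png"); save(g,"side4.png")
for k in SLOT: print(k,tr(*SLOT[k]),[(np.round(r[0],4),round(r[1],2)) for r in (fit([c],"jar",k[0],tr(*SLOT[k]),z0=.01) for c in (f,g))])
c=np.hstack([cv2.resize(x["img"][y:y+140,x0:x0+140],(400,400)) for x,x0,y in((f,395,140),(g,290,190))]); cv2.imwrite("pics/c4.png",c[:,:,::-1])
E
```

```text
m2 at [0.43327799 0.20432207] 0.9414030448257301
gap mm 55.81534537405575 F 41.54438875615597
placed z err 0.0008928249018722457
clock 44.2667
s at [0.53449488 0.11118143] 0.9520488938736367
gap mm 47.84765997197707 F 40.72956159710884
placed z err 0.0009540222334447016
clock 55.5333
True
l [ 0.61139412 -0.20824289] [(array([ 0.6134, -0.2112]), np.float64(0.93)), (array([ 0.5436, -0.2772]), np.float64(0.57))]
s [ 0.45561732 -0.21658491] [(array([ 0.457 , -0.2269]), np.float64(0.69)), (array([ 0.4583, -0.2919]), np.float64(0.21))]
m1 [ 0.52619603 -0.1507165 ] [(array([ 0.527 , -0.1536]), np.float64(0.86)), (array([ 0.5155, -0.1016]), np.float64(0.05))]
m2 [ 0.53282686 -0.27453909] [(array([ 0.5338, -0.2761]), np.float64(0.92)), (array([ 0.5447, -0.2839]), np.float64(0.44))]
```

View pics/c4.png

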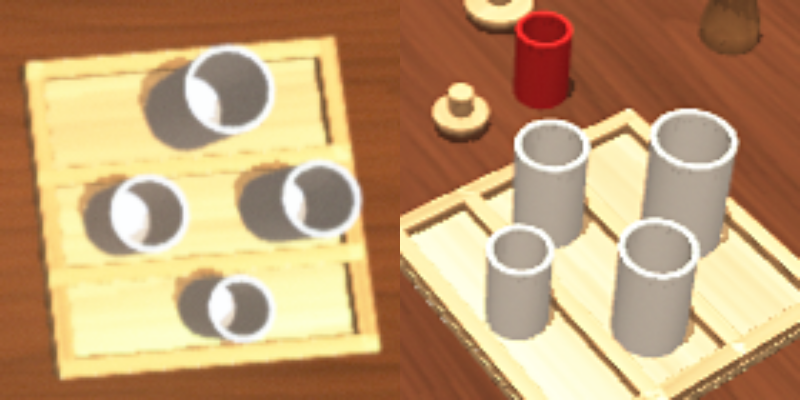

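View pics/top4.png

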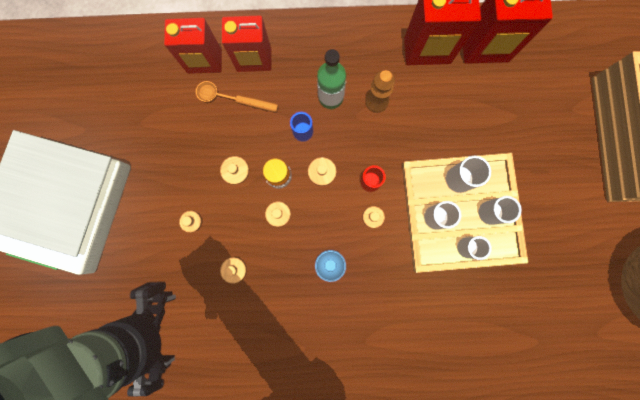

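All four canisters stand in their rows, with (top camera) rims at about (474,171), (446,215), (507,210) and (479,248). Now the lids, checking before each one that its canister has not been shifted.

```bash
cat >> h.py <<'E'
def moved(key,f):
    ref=cv2.imread("pics/top4.png"); im=np.ascontiguousarray(f["img"][:,:,::-1])
    u,v=np.round(to_px(f,[[*(tr(*SLOT[key])-OFF),.01+D[key[0]][1]]])[0]).astype(int)
    r=18; t=ref[v-r:v+r,u-r:u+r]; s=im[v-r-16:v+r+16,u-r-16:u+r+16]
    _,m,_,l=cv2.minMaxLoc(cv2.matchTemplate(s,t,cv2.TM_CCOEFF_NORMED)); return np.array(l)-16,m
def lid(key,xy,a=np.pi/4):
    s=key[0]; w,q,_=where("lid",s,xy); print(key,"lid at",w,q)
    if q<.85: return False
    zg=.019
    if not centre(w,a,zg,60): return False
    g=get_state(); print("gap mm",g["finger_gap"]*85,"F",g["grasp_force"],"z",g["position"][2]); z=g["position"][2]
    move_l([*g["position"][:2],HI],.3)
    d,m=moved(key,grab_frame("top")); print("canister shift px",d,m,"F",get_state()["grasp_force"])
    if abs(d).max()>1: return False
    t=tr(*SLOT[key]); above(t,TY+np.pi/2); zt=zg+.001+D[s][1]; move_l([*t,zt+.025],.3)
    move_l([*t,zt-.004],.04,until_force=6); print("lid z err",get_state()["position"][2]-z-.001-D[s][1])
    let_go(); move_l([*t,HI],.3); print("clock",get_state()["clock"]); return True
E
python3 - <<'E'
from h import *
print(lid("l",(.640,.103)))
if get_state()["finger_gap"]>.9: above((.35,.35),0)
f=grab_frame("top"); g=grab_frame("side"); save(f,"top5.png")
c=np.hstack([cv2.resize(x["img"][y:y+140,x0:x0+140],(400,400)) for x,x0,y in((f,395,140),(g,290,190))]); cv2.imwrite("pics/c5.png",c[:,:,::-1])
E
```

```text
l lid at [0.63968961 0.10554314] 0.9558532606809427
gap mm 19.60374173958631 F 58.85346472263336 z 0.019789858931207403
canister shift px [0 0] 0.9926525950431824 F 58.68218958377838
lid z err -3.731739098336573e-05
clock 69.5333
True
```

View pics/c5.png

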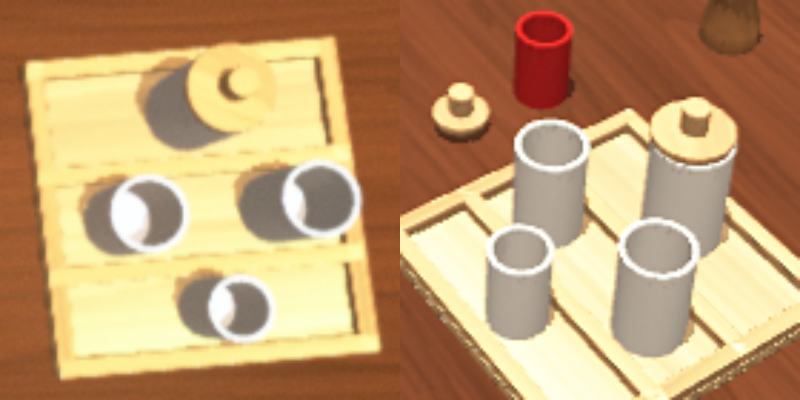

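The large lid sits on its canister with a height error of 0 mm. Next come the other three.

```bash
python3 - <<'E'
from h import *
ok=lid("m1",(.545,.207)) and lid("m2",(.423,.309)) and lid("s",(.532,-.007)); print(ok)
if get_state()["finger_gap"]>.9: above((.35,.35),0)
f=grab_frame("top"); g=grab_frame("side"); save(f,"top6.png"); save(g,"side6.png")
c=np.hstack([cv2.resize(x["img"][y:y+140,x0:x0+140],(400,400),interpolation=cv2.INTER_CUBIC) for x,x0,y in((f,395,140),(g,290,190))]); cv2.imwrite("pics/c6.png",c[:,:,::-1])
E
```

```text
m1 lid at [0.5448054  0.20805473] 0.9250424662980231
gap mm 19.79911455128368 F 58.54516088962555 z 0.01971967421260966
canister shift px [0 0] 0.9993596076965332 F 58.64445447921753
lid z err -1.8076079303736003e-05
clock 83.05
m2 lid at [0.42184555 0.30945218] 0.9475438381694756
gap mm 19.727678734763977 F 58.4907066822052 z 0.019688171641278267
canister shift px [0 0] 0.9994446635246277 F 58.64287734031677
lid z err 9.853481055269175e-06
clock 95.8167
s lid at [ 0.53150202 -0.00716861] 0.9258385593464127
gap mm 19.906130550632362 F 58.49746227264404 z 0.019654656891048165
canister shift px [-12  16] 0.35552889108657837 F 58.626410365104675
False
```

View pics/c6.png

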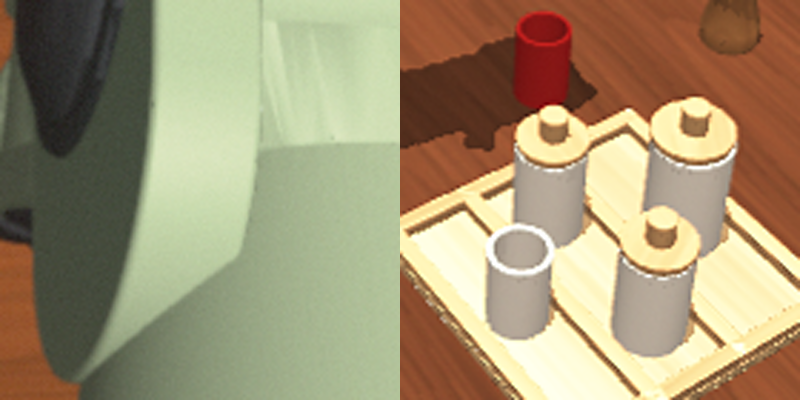

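View pics/side6.png

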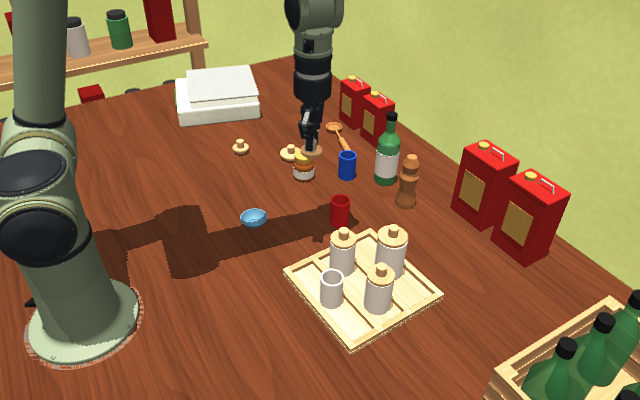

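The arm only blocked the top view. In the side picture the small canister stands where it did, and the three lids sit flat. I swing aside with the lid still held, check, then place it.

```bash
python3 - <<'E'
from h import *
above((.35,.35),0); d,m=moved("s",grab_frame("top")); print(d,m,get_state()["grasp_force"])
if abs(d).max()<=1:
    t=tr(*SLOT["s"]); above(t,TY+np.pi/2); zt=.020+.072; move_l([*t,zt+.025],.3)
    move_l([*t,zt-.004],.04,until_force=6); print("lid z err",get_state()["position"][2]-.01965-.073)
    let_go(); move_l([*t,HI],.3); above((.35,.35),0)
f=grab_frame("top"); g=grab_frame("side"); save(f,"top7.png"); save(g,"side7.png")
c=np.hstack([cv2.resize(x["img"][y:y+140,x0:x0+140],(400,400),interpolation=cv2.INTER_CUBIC) for x,x0,y in((f,395,140),(g,290,190))]); cv2.imwrite("pics/c7.png",c[:,:,::-1]); print(get_state()["clock"])
E
```

```text
[0 0] 0.9994662404060364 58.61684203147888
lid z err 2.405390609191982e-05
111.7417
```

View pics/c7.png

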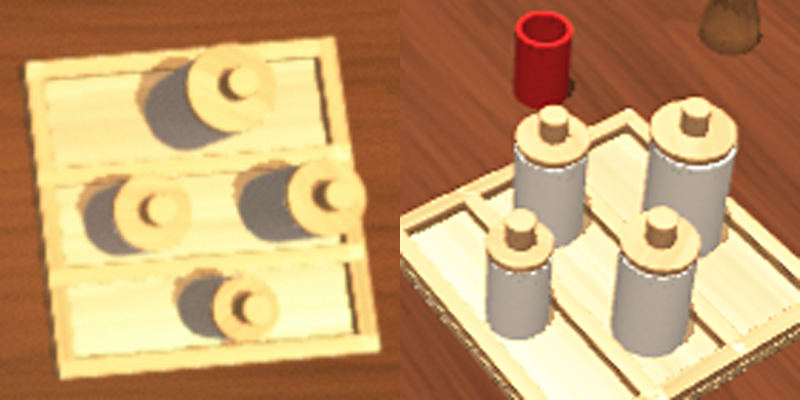

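View pics/top7.png

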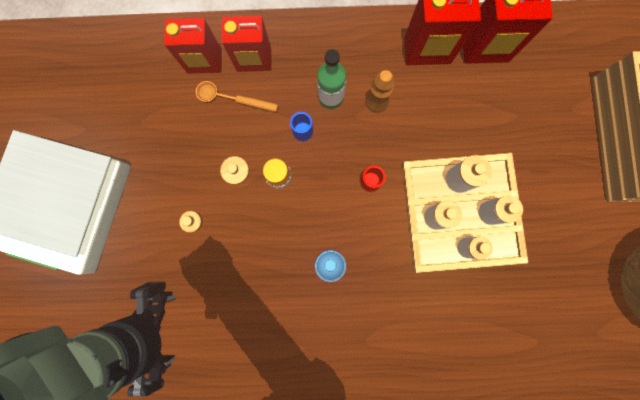

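All four canisters are closed and standing in their rows. The spare lids at (234,170) and (190,221), the honey (276,173) and the dish (330,266) are where they started.

```bash
python3 -c "
from cell import *
print(sign_off())"
```

```text
the job is handed in; nothing more can be done
None
```

I placed the four white canisters present (one large, two middle, one small) upright in their rows, each closed with its own-size lid; the two spare lids, honey jar and dish were left untouched, and I handed the job in at about 112 s.

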